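Set the saw's feed selector and press start

TASK

Set the saw's feed selector to blue: with shut fingertips, gently push the black tab on the selector disc round (without pinching it) until it points at the blue mark, and leave it there. Then press the green start button all the way down and let it come back up. Do not press the red stop button, and leave the loose things on the table where they are.

Things in the scene. Friction and masses are not known exactly. Their poses are not given: they have to be found in the camera images.
- selector_base: Rotary selector's fixed base: a round grey casting on the table, 250 mm across, 50 mm high. Origin at the centre of its underside; z up; its own -x is the neutral direction, roughly towards the robot.
- hub (a point): Centre of the selector, on its vertical axis, 66 mm above the table: the level of the upper face of the turning steel disc (132 mm across). A low dark boss in the middle, 48 mm across, stands 10 mm above the disc.
- selector (a joint): Angle of the selector, rad. 0 = the tab points along the base's own -x direction (neutral, roughly towards the robot); it grows anticlockwise seen from above. Stops at -2.0 and +2.0. There are no clicks: it turns against steady friction (about 0.15 N m, so about 2 N at the tab) and stays where it is left.
- tab_top (a point): Middle of the upper end of the selector's tab, 105 mm above the table and 77 mm from the selector's axis. The tab is a black upright paddle with a white centre line, at the disc's edge: 30 mm long radially (62 to 92 mm from the axis), 12 mm thick across, and rising 39 mm above the disc. It is pushed sideways on its broad faces.
- tab_aim (a point): The spot on the base that the tab points at: on the tab's centre line, 108 mm from the selector's axis, on the circle of the coloured marks.
- mark_blue: Blue position mark: a round flat disc 24 mm across and 3 mm thick fixed on the base's rim, 108 mm from the selector's axis; origin at its centre, 50 mm above the table. The four marks sit at selector angles of about -1.57, -0.79, +0.79 and +1.57; which colour is where varies. This is the one wanted.
- mark_yellow: Yellow position mark: a round flat disc 24 mm across and 3 mm thick fixed on the base's rim, 108 mm from the selector's axis; origin at its centre, 50 mm above the table. The four marks sit at selector angles of about -1.57, -0.79, +0.79 and +1.57; which colour is where varies.
- mark_red: Red position mark: a round flat disc 24 mm across and 3 mm thick fixed on the base's rim, 108 mm from the selector's axis; origin at its centre, 50 mm above the table. The four marks sit at selector angles of about -1.57, -0.79, +0.79 and +1.57; which colour is where varies.
- mark_white: White position mark: a round flat disc 24 mm across and 3 mm thick fixed on the base's rim, 108 mm from the selector's axis; origin at its centre, 50 mm above the table. The four marks sit at selector angles of about -1.57, -0.79, +0.79 and +1.57; which colour is where varies.
- start_top (a point): Centre of the top face of the green start button (the one to press): a round cap 32 mm across on a small grey round post (foot 68 mm across) that stands fixed on the table. This point lies 82 mm above the table and goes down with the button; it is pressed straight down.
- start (a joint): Travel of the green start button, m: 0 = up, 0.006 = fully down (5 N); a spring brings it back up.
- stop_top (a point): Centre of the top face of the red stop button (must not be pressed): a round cap 32 mm across on a small yellow round post (foot 68 mm across) that stands fixed on the table. This point lies 82 mm above the table and goes down with the button; it is pressed straight down.
- stop (a joint): Travel of the red stop button, m: 0 = up, 0.006 = fully down (5 N); a spring brings it back up.
- tape: Bystander, loose, not to be disturbed: cardboard roll core, 90 mm across, 48 mm high; origin at the centre of its underside.
- cup: Bystander, loose, not to be disturbed: open steel cup, 72 mm across, 80 mm high; origin at the centre of its underside.
- bush0: Bystander, loose, not to be disturbed: copper bush, 22 mm across, 16 mm high; origin at the centre of its underside.
- bush1: Bystander, loose, not to be disturbed: copper bush, 22 mm across, 16 mm high; origin at the centre of its underside.
- earmuffs: Bystander, loose, not to be disturbed: yellow ear defenders lying on the table, two cups 124 mm apart with a black band, about 145 x 210 mm, 45 mm high; origin midway between the cups.
- pliers: Bystander, loose, not to be disturbed: red-handled pliers lying flat, 190 mm long, 16 mm high; origin at the pivot.
- bracket: Bystander, loose, not to be disturbed: aluminium angle bracket, 90 x 30 mm, 56 mm high; origin at the centre of its underside.
- oiler: Bystander, loose, not to be disturbed: yellow bottle with a red cap, 56 mm across, 150 mm high; origin at the centre of its underside.

How it is judged:
On the way, in this order (a step that is already met when the one before it is completed fails the run):
1. the selector's tab points at the blue mark (horizontal distance between tab_aim and mark_blue below 0.012 m and velocity of joint selector between -0.1 and 0.1 rad/s), for 0.2 s.
2. the green start button is pressed down (value of joint start above 0.0045 m), for 0.05 s.
At the end, for the whole second after the job is handed in: The tab points at the blue mark (its centre line passes within 12 mm of the mark's centre, that is over the mark) and is at rest, the start button has been pressed (4.5 mm or more of its 6 mm) after that and is up again, the stop button is up, and every loose thing is within 20 mm of where it began (horizontal distance between tab_aim and mark_blue below 0.012 m and velocity of joint selector between -0.05 and 0.05 rad/s and value of joint each of start, stop below 0.002 m and distance of each of tape, cup, bush0, bush1, earmuffs, pliers, bracket, oiler from where it was at the start of the episode below 0.02 m); the robot touches nothing.
It fails at once if the start button is pressed while the selector is not on blue (value of joint start above 0.003 m and horizontal distance between tab_aim and mark_blue above 0.012 m).
It fails at once if the red stop button is pressed (value of joint stop above 0.003 m).
It fails at once if the selector is pinched or shoved: more than 25 N between the fingers and it (contact force between the fingers and selector above 25 N).
It fails at once if a loose thing on the table is knocked, lifted or carried off (20 mm) (distance of any of tape, cup, bush0, bush1, earmuffs, pliers, bracket, oiler from where it was at the start of the episode above 0.02 m).
It also fails if it takes over 50 s, if anything falls off the work surface, if the arm or the gripper's body presses on something with over 40 N, if the wrist force passes 120 N, or if a joint passes its speed limit or range.

ROBOT

A 6-joint arm with a two-finger parallel gripper is mounted at the origin on the work surface. World frame = base frame: x ahead of the robot, y to its left, z up, the work surface at z = 0. Lengths are in m, angles in rad, forces in N, time in s.
With the tool pointing down it reaches from about 0.35 to 0.975 m from the base axis. Payload 4.9 kg.
Tool frame: the origin (TCP) lies at the very end of the fingers, on their centre line; the grasp point (between the pads) lies ctrl.grip_point_offset behind it (ctrl.grip_point_offset is the distance from the TCP to the grasp point, in m); z points along the fingers, y is the direction in which the jaws open and shut (so a half turn about z gives the same grasp; the last joint's range is limited). The gripper opens to 85 mm and grips with 20 to 120 N. Pads are 22 mm wide; open, the fingers measure 114 mm over their backs; the gripper's body (76 mm by 85 mm) begins 54 mm behind the grasp point. The pads swing forward as they close: fully open they stand 13 mm farther back than shut.
Start: joints at [0.982, 0.053, 1.613, -0, 1.476, -0.119], TCP at [0.283, 0.557, 0.193] pointing down, gripper open.
Joint ranges: [-3.01, 3.01], [-1.01, 2.22], [0.06, 2.58], [-1.02, 4.17], [0.09, 2.62], [-3.14, 3.14]. Speed limits (rad/s): [2.57, 2.57, 3.14, 3.14, 3.14, 3.14].

INTERFACE

Orientations are given as a rotation vector (axis times angle).
In Python, from station import ctrl gives the robot as it stands. The module is installed in compiled form; this text tells all that it offers.
- The arm moves only by the shell command python3 -m creep 'ROWS' [FORCE]. ROWS is JSON, a list of rows, each a list of 5 numbers: the closure in counts, from 0 (fully open) to 255 (shut), then the shift along the tool's x, y, z in mm, then the turn about the tool's z in rad. A call has 1 to 12 rows; each row is the pose to reach, as a shift and turn from the pose commanded when the call began, along the tool's axes at that moment; what a row does not reach only later rows make up. A row lasts 1/12 s, in which the tool goes at most 41.7 mm and 7.16 degrees, less where a joint would pass 70% of its speed; a pose out of reach is approached as far as the arm can. A call with a gripper value outside its range is refused whole. The fingers move at their own pace and stop on an object; FORCE is the grip in N (left out, the last holds). Time passes only in rows, so rows that repeat a pose let the fingers close. It gives the time, the measured TCP pose, the force and the opening at its end, in the units of the state.
- ctrl.get_obs(): the state, without advancing time (a new reading comes with each control period).
- ctrl.get_image(name): name is "scene" or "top" or "wrist"; returns the picture (420x560x3 uint8, red, green, blue); there is no depth.
- ctrl.calibration(name): a dict with "fx", "fy", "cx", "cy" (pixels), "R" (3x3) and "t" (3): a world point X has camera coordinates R X + t. Camera axes: x right, y down, z forward; pixel columns grow to the right and rows downward; lengths in m; the calibration is good to about 2 mm. A picture is of the moment at which its call begins: read the wrist's pose just before it. calibration takes no time and is no camera call; for the wrist camera it gives the pose at the moment of the call.
- ctrl.finish_job(): hands the job in, once; it reports no verdict.
Trained networks look in the newest picture that a camera, given by its name, has taken for a name from the list of things; names that differ only in an ending like _2 or _b are one class to them, and where a whole thing is asked for, a point or a joint stands for the part that bears it (a point fixed in the world has none). Each returns a list of dicts, best first, with "conf" (0 to 1); they miss things now and then, are a little off and sometimes report something else, mostly with a low value. They report only what shows in the picture. A call takes as long as a camera call.
- ctrl.boxes_of(camera, label): "rect" ([left, top, width, height] in pixels, round what is visible of it).
- ctrl.outline_of(camera, label): "mask" (420x560 bool, what is visible of it) and "rect" ([left, top, width, height] in pixels, round what is visible of it).
The state is a dict: "t": time; "q": joint angles; "dq": joint speeds; "effort": joint torques, N m; "tool_pos": TCP position; "tool_rot": TCP orientation; "contact_force": force on the tool from outside, world axes, zero at the start; "wrist_torque": the same for the moment, N m; "opening": finger opening in m.
Only numpy, scipy, OpenCV 4.12 (cv2) and the standard library are available. Lean on these libraries where they do the work, as an engineer would, in place of code of your own. Each camera call takes 0.05 s, during which the arm holds its last target. There are 200 camera calls.

## Working session

There is one attempt and no reset: what is moved stays moved. The work goes in short steps, Python scripts to look and compute and a shell command to move; the robot and the scene stay as the last step left them, time stands still between calls to the robot, and variables do not carry over. Pictures are saved under pics/ and viewed, about 8 in all and at most 12, crops included, and the job is handed in when it is done.

```bash
mkdir -p pics; cat > h.py <<'E'
import numpy as np, cv2
from station import ctrl
from scipy.spatial.transform import Rotation as Rn
def ray(cam,u,v,z,c=None):
    c=c or ctrl.calibration(cam); R=np.array(c["R"]);t=np.array(c["t"])
    d=R.T@np.array([(u-c["cx"])/c["fx"],(v-c["cy"])/c["fy"],1]); o=-R.T@t
    return o+d*(z-o[2])/d[2]
def save(cam,n):
    im=ctrl.get_image(cam); cv2.imwrite(f"pics/{n}.png",im[:,:,::-1]); return im
def cen(cam,l,z):
    r=ctrl.outline_of(cam,l)
    if not r: return None
    m=r[0]["mask"]; v,u=np.nonzero(m); return r[0]["conf"],(round(u.mean(),1),round(v.mean(),1)),ray(cam,u.mean(),v.mean(),z).round(4)
E
python3 - <<'E'
from h import *
save("top","top0")
for l,z in [("mark_blue",.0515),("mark_yellow",.0515),("mark_red",.0515),("mark_white",.0515),("start_top",.082),("stop_top",.082),("selector_base",.05),("tab_top",.105),("oiler",.15),("cup",.08)]:
    print(l,cen("top",l,z))
save("scene","scene0")
o=ctrl.get_obs();print(o["t"],o["tool_pos"],Rn.from_rotvec(o["tool_rot"]).as_matrix().round(3),ctrl.grip_point_offset)
E
```

```text
mark_blue (0.54, (np.float64(313.6), np.float64(238.1)), array([ 0.4889, -0.0665,  0.0515]))
mark_yellow None
mark_red None
mark_white (0.72, (np.float64(226.9), np.float64(228.5)), array([0.5156, 0.2107, 0.0515]))
start_top None
stop_top None
selector_base (0.93, (np.float64(331.8), np.float64(211.4)), array([ 0.5759, -0.1244,  0.05  ]))
tab_top (0.88, (np.float64(333.0), np.float64(210.9)), array([ 0.5681, -0.1228,  0.105 ]))
oiler (0.56, (np.float64(148.7), np.float64(223.0)), array([0.5166, 0.4296, 0.15  ]))
cup (0.91, (np.float64(197.7), np.float64(284.4)), array([0.3379, 0.2897, 0.08  ]))
0.6 [0.28296445 0.5572812  0.19342445] [[-0.892  0.453  0.   ]
 [ 0.453  0.892  0.   ]
 [-0.     0.    -1.   ]] 0.0187
```

View pics/top0.png

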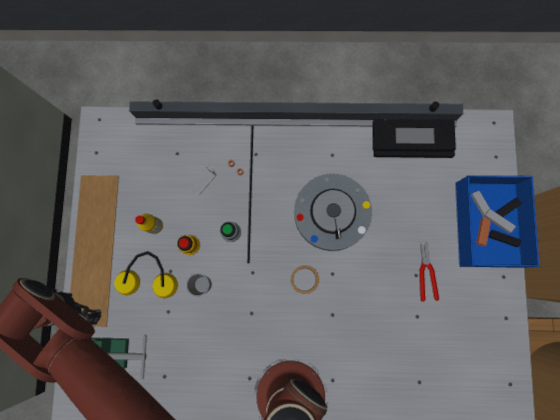

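View pics/scene0.png

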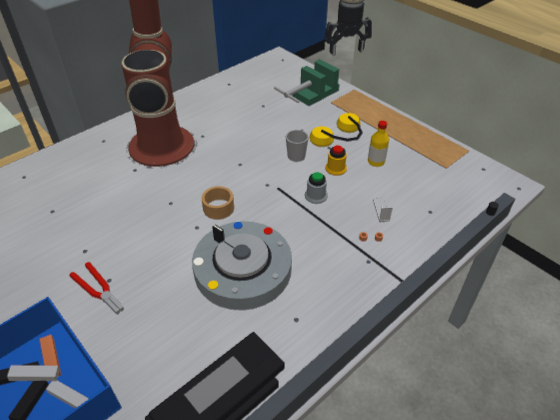

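The top view shows the selector at (332,211), with red (300,217), blue (314,238), white (361,229) and yellow (366,205), and the tab near (338,233). The green start button is at (228,230) and the red stop at (185,243). Blue is clockwise of the tab, at about -0.79.

```bash
cat > m.py <<'E'
from h import *
im=cv2.imread("pics/top0.png"); hsv=cv2.cvtColor(im,cv2.COLOR_BGR2HSV).astype(int)
def blob(p,z,f,r=9):
    m=np.zeros(im.shape[:2],np.uint8); cv2.circle(m,p,r,1,-1); m=(m>0)&f
    v,u=np.nonzero(m); return len(u),(u.mean().round(1),v.mean().round(1)),ray("top",u.mean(),v.mean(),z)
H,S,V=hsv[...,0],hsv[...,1],hsv[...,2]; sat=S>150
P={}
for n,p,z,f in [("red",(300,217),.0515,sat),("blue",(314,238),.0515,sat),("yellow",(366,205),.0515,sat),("white",(361,229),.0515,(V>185)&(S<40)),("green",(228,230),.082,sat&(H>40)&(H<90)),("stop",(185,243),.082,sat&((H<8)|(H>172)))]:
    k=blob(p,z,f); P[n]=k[2]; print(n,k[0],k[1],k[2].round(4))
from scipy.optimize import least_squares
A=dict(blue=-.785,red=-1.571,white=.785,yellow=1.571)
def g(s,a): return np.array([s[0]-.108*np.cos(s[2]+a),s[1]-.108*np.sin(s[2]+a)])
r=least_squares(lambda s:np.concatenate([g(s,a)-P[k][:2] for k,a in A.items()]),[.576,-.124,0])
print(r.x,r.fun.round(4)); print("blue fit",g(r.x,-.785))
E
python3 m.py
python3 -c "
import cv2;im=cv2.imread('pics/top0.png')[165:260,285:380];cv2.imwrite('pics/c1.png',cv2.resize(im,None,fx=6,fy=6,interpolation=2))"
```

```text
red 37 (np.float64(299.5), np.float64(216.9)) [ 0.5562 -0.0213  0.0515]
blue 39 (np.float64(313.9), np.float64(238.3)) [ 0.4882 -0.0676  0.0515]
yellow 40 (np.float64(365.9), np.float64(204.6)) [ 0.599  -0.2335  0.0515]
white 0 (np.float64(nan), np.float64(nan)) [nan nan nan]
green 86 (np.float64(227.1), np.float64(228.7)) [0.5111 0.2053 0.082 ]
stop 89 (np.float64(183.6), np.float64(242.7)) [0.4653 0.3394 0.082 ]m.py:5: RuntimeWarning: Mean of empty slice.
  v,u=np.nonzero(m); return len(u),(u.mean().round(1),v.mean().round(1)),ray("top",u.mean(),v.mean(),z)
  ret = ret.dtype.type(ret / rcount)
Traceback (most recent call last):
  File "m.py", line 13, in <module>
    r=least_squares(lambda s:np.concatenate([g(s,a)-P[k][:2] for k,a in A.items()]),[.576,-.124,0])
ValueError: Residuals are not finite in the initial point.
```

View pics/c1.png

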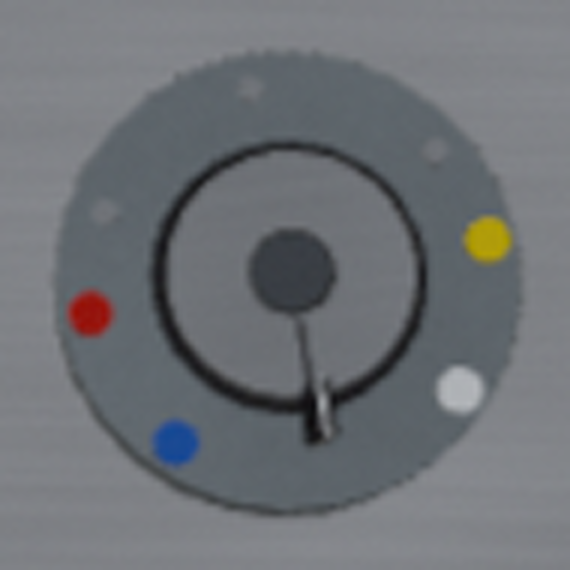

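The crop shows the tab's line pointing slightly right of straight down. Blue lies to its lower left at crop (175,442). I'll refit with the white mark left out.

```bash
sed -i 's/(V>185)&(S<40)/(V>150)\&(S<40)/' m.py; cat >> m.py <<'E'
c=r.x[:2]; z=.066
for u,v in [(285+300/6-.4,165+325/6-.4),(285+308/6-.4,165+370/6-.4)]:
    p=ray("top",u,v,z)[:2]-c; print("tab line dir sel angle",np.arctan2(-p[1],-p[0])-r.x[2], np.hypot(*p))
E
python3 m.py
```

```text
red 37 (np.float64(299.5), np.float64(216.9)) [ 0.5562 -0.0213  0.0515]
blue 39 (np.float64(313.9), np.float64(238.3)) [ 0.4882 -0.0676  0.0515]
yellow 40 (np.float64(365.9), np.float64(204.6)) [ 0.599  -0.2335  0.0515]
white 44 (np.float64(361.1), np.float64(229.5)) [ 0.5185 -0.2172  0.0515]
green 86 (np.float64(227.1), np.float64(228.7)) [0.5111 0.2053 0.082 ]
stop 89 (np.float64(183.6), np.float64(242.7)) [0.4653 0.3394 0.082 ]
[ 0.57790244 -0.12734123  0.19936413] [-0.0003 -0.0001  0.0004 -0.0002 -0.0004 -0.0001  0.0003  0.0003]
blue fit [ 0.48789947 -0.06764645]
tab line dir sel angle -0.04255911480195665 0.028645663229295768
tab line dir sel angle -0.03548399695328827 0.05283477949500243
```

```bash
python3 -m creep '[[255,-27,-28,0,-0.05],[255,-54,-56,0,-0.1],[255,-81,-84,0,-0.15],[255,-108,-112,0,-0.2],[255,-135,-140,0,-0.26],[255,-162,-168,0,-0.26],[255,-189,-196,0,-0.26],[255,-216,-224,0,-0.26],[255,-243,-252,0,-0.26],[255,-267,-280,0,-0.26],[255,-267,-280,0,-0.26]]' 30
```

```text
t: 1.52
tool_pos: [0.3957, 0.1818, 0.1937]
tool_rot: [0.34, 3.121, -0.003]
contact_force: [0.4, 0.4, -0.5]
opening: 0.0001
```

```bash
python3 -m creep '[[255,-19,-34,0,0],[255,-38,-68,0,0],[255,-57,-102,0,0],[255,-76,-136,0,0],[255,-95,-170,0,0],[255,-114,-204,0,0],[255,-133,-238,0,0],[255,-152,-272,0,0],[255,-171,-306,0,0],[255,-186,-334,0,0],[255,-186,-334,40,0],[255,-186,-334,40,0]]'
python3 - <<'E'
from h import *
o=ctrl.get_obs();print(o["tool_pos"],o["tool_rot"])
save("wrist","w1");save("scene","s1")
E
```

```text
t: 2.52
tool_pos: [0.5035, -0.1783, 0.147]
tool_rot: [-0.332, -3.114, -0.006]
contact_force: [-1.9, 1.0, -3.0]
opening: 0.0001
[ 0.5035003  -0.17827362  0.14701744] [-0.33192024 -3.11427397 -0.00630955]
```

View pics/w1.png

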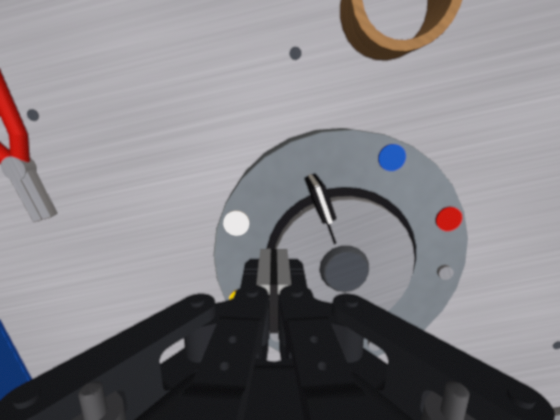

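The wrist view shows the shut fingertips (about (275,255)) left of the tab (320,200), between it and the white mark. Blue is at (392,157) on the far side. The space below the tips is clear, so I'll lower them.

```bash
python3 -m creep '[[255,0,0,15,0],[255,0,0,35,0],[255,0,0,52,0],[255,0,0,63,0],[255,0,0,66,0],[255,0,0,66,0],[255,0,0,66,0]]'
```

```text
t: 3.2
tool_pos: [0.5076, -0.1787, 0.089]
tool_rot: [0.328, 3.122, -0.001]
contact_force: [-0.2, -0.2, 1.1]
opening: 0.0001
```

```bash
cat > arc.py <<'E'
from h import *
import sys
C=np.array([.5779,-.1273]); o=ctrl.get_obs(); p=np.array(o["tool_pos"]); R=Rn.from_rotvec(o["tool_rot"]).as_matrix()
d=p[:2]-C; print("now r,a",np.hypot(*d),np.arctan2(-d[1],-d[0]))
for a in map(float,sys.argv[1:]):
    w=np.array([*(C-.081*np.array([np.cos(a),np.sin(a)])),.086])
    print(a,(R.T@(w-p)*1000).round(1))
E
python3 arc.py .56 .48 .41 .34 .27 .2 .13 .06 0 -.06 -.12 -.12
```

```text
now r,a 0.08710443305043088 0.6315727944983691
0.56 [0.1 8.6 3. ]
0.48 [ 4.4 13.4  3. ]
0.41 [ 7.9 17.9  3. ]
0.34 [11.  22.6  3. ]
0.27 [13.8 27.6  3. ]
0.2 [16.2 32.7  3. ]
0.13 [18.3 38.   3. ]
0.06 [20.  43.4  3. ]
0.0 [21.1 48.1  3. ]
-0.06 [22.  52.9  3. ]
-0.12 [22.6 57.7  3. ]
-0.12 [22.6 57.7  3. ]
```

```bash
python3 -m creep '[[255,0,8.5,3,0],[255,4.4,13.4,3,0],[255,8,18,3,0],[255,11,22.6,3,0],[255,13.8,27.6,3,0],[255,16.2,32.7,3,0.03],[255,18.3,38,3,0.08],[255,20,43.4,3,0.13],[255,21,48,3,0.18],[255,22,53,3,0.23],[255,22.6,57.7,3,0.25],[255,22.6,57.7,3,0.25]]'
python3 arc.py -.16 -.20 -.24 -.28 -.32 -.36
python3 - <<'E'
from h import *
save("wrist","w2")
E
```

```text
t: 4.2
tool_pos: [0.4964, -0.1166, 0.0845]
tool_rot: [0.715, 3.059, 0.0]
contact_force: [0.7, 0.3, -0.1]
opening: 0.0
now r,a 0.08224258054336844 -0.1309547885748295
-0.16 [-0.5  2.6 -1.5]
-0.2 [ 0.4  5.8 -1.5]
-0.24 [ 1.2  8.9 -1.5]
-0.28 [ 1.9 12.1 -1.5]
-0.32 [ 2.4 15.3 -1.5]
-0.36 [ 2.7 18.5 -1.5]
```

View pics/w2.png

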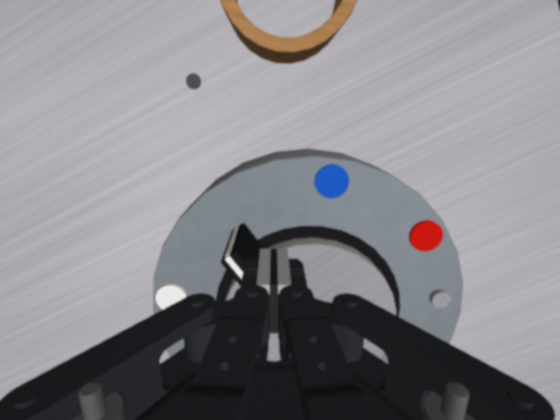

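The tab (240,250) is now left of the fingertips (272,260), while blue is on the right at (332,181). That suggests the fingers passed the tab, so I'll check with the other cameras before moving.

```bash
python3 - <<'E'
from h import *
a=save("scene","s2")[180:320,160:320]; b=save("top","t2")[165:260,285:380]
b=cv2.resize(b,(400,400),interpolation=2);a=cv2.resize(a,(400,400*140//160),interpolation=2)
c=np.zeros((400,800,3),np.uint8);c[:350,:400]=a;c[:,400:]=b
cv2.imwrite("pics/c2.png",c[:,:,::-1])
print(ctrl.get_obs()["contact_force"],ctrl.get_obs()["tool_pos"])
c=ctrl.calibration("wrist");R=np.array(c["R"]);t=np.array(c["t"]);print("cam pos",-R.T@t)
C=np.array([.5779,-.1273])
for X in [ctrl.get_obs()["tool_pos"]]+[np.array([*(C-r*np.array([np.cos(w),np.sin(w)])),.105]) for w in (.16,0,-.2,-.35) for r in(.062,.092)]:
    k=R@X+t;print(c["fx"]*k[0]/k[2]+c["cx"],c["fy"]*k[1]/k[2]+c["cy"])
E
```

```text
[ 0.42790792 -0.45979429  0.2408496 ] [ 0.49647527 -0.11749367  0.08451662]
cam pos [ 0.43075259 -0.08427885  0.26513263]
272.3348119211457 236.8782227620258
257.49320689295536 292.67559250076727
225.97952314767582 254.64999535729447
271.9684989409879 284.99132050492574
248.0239187403518 242.2599781751218
292.0028228440744 278.31652812224274
278.94161481785665 231.40856508784123
307.8960037146511 275.67748576550616
303.6568058375495 227.095307194837
```

View pics/c2.png

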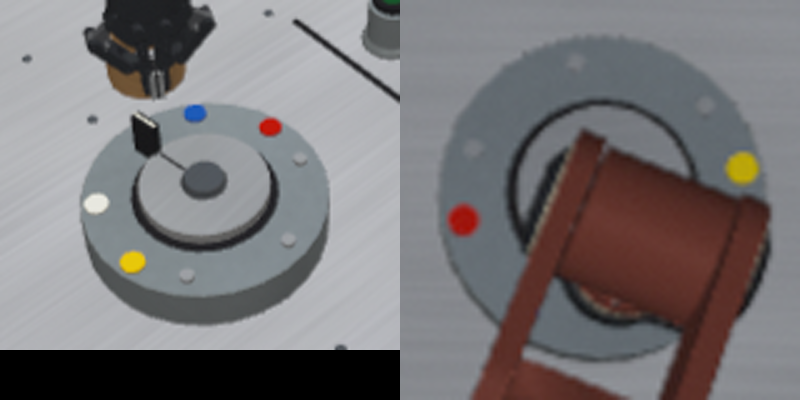

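```bash
python3 - <<'E'
from h import *
C=np.array([.5779,-.1273])
pr=lambda c,X:(lambda k:(round(c["fx"]*k[0]/k[2]+c["cx"]),round(c["fy"]*k[1]/k[2]+c["cy"])))(np.array(c["R"])@X+np.array(c["t"]))
c=ctrl.calibration("scene")
print("tcp",pr(c,np.array(ctrl.get_obs()["tool_pos"])))
for w in(.3,.16,0,-.16):print(w,[pr(c,np.array([*(C-.077*np.array([np.cos(w),np.sin(w)])),z])) for z in(.066,.105)])
f=lambda n:cv2.resize(cv2.imread(f"pics/{n}.png")[180:300,160:300],(400,343),interpolation=2)
cv2.imwrite("pics/c3.png",np.hstack([f("scene0"),f("s1")]))
E
```

```text
tcp (223, 227)
0.3 [(215, 240), (214, 230)]
0.16 [(218, 237), (216, 227)]
0 [(221, 235), (220, 224)]
-0.16 [(225, 233), (224, 222)]
```

View pics/c3.png

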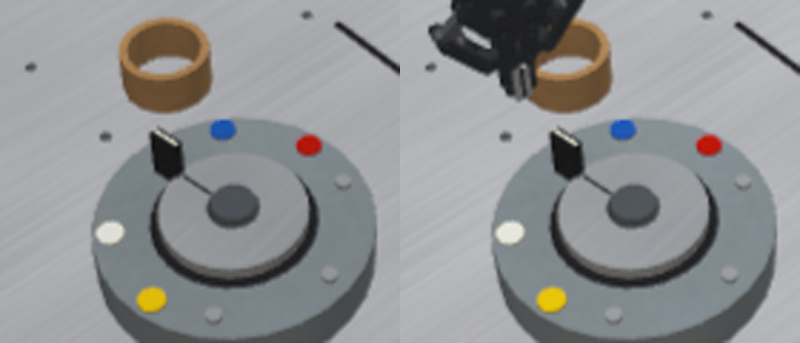

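The tab hasn't moved since the start: it's at about (218,234) in both scene pictures. The fingertips show at about (222,219), while the reported TCP projects to (223,227). So the real tips look some 25–30 mm above the reported TCP and went over the tab. I'll work out the offset.

```bash
python3 - <<'E'
from h import *
pr=lambda c,X:(lambda k:(round(c["fx"]*k[0]/k[2]+c["cx"],1),round(c["fy"]*k[1]/k[2]+c["cy"],1)))(np.array(c["R"])@X+np.array(c["t"]))
c=ctrl.calibration("scene");w=ctrl.calibration("wrist");p=np.array(ctrl.get_obs()["tool_pos"])
for d in(0,.01,.02,.03,.04):
  e=np.array([0,0,d]);print(d,"scene now",pr(c,p+e),"s1",pr(c,np.array([.5035,-.178,.147])+e),"wrist",pr(w,p+e))
a=cv2.imread("pics/s2.png")[190:250,190:250];b=cv2.imread("pics/w2.png")[200:300,220:320]
cv2.imwrite("pics/c4.png",np.hstack([cv2.resize(a,(400,400),interpolation=2),cv2.resize(b,(400,400),interpolation=2)]))
E
```

```text
0 scene now (np.float64(222.8), np.float64(227.1)) s1 (np.float64(202.5), np.float64(223.4)) wrist (np.float64(272.3), np.float64(236.9))
0.01 scene now (np.float64(222.5), np.float64(224.4)) s1 (np.float64(202.1), np.float64(220.6)) wrist (np.float64(272.3), np.float64(243.3))
0.02 scene now (np.float64(222.2), np.float64(221.7)) s1 (np.float64(201.6), np.float64(217.6)) wrist (np.float64(272.2), np.float64(250.3))
0.03 scene now (np.float64(221.9), np.float64(219.0)) s1 (np.float64(201.2), np.float64(214.7)) wrist (np.float64(272.2), np.float64(258.2))
0.04 scene now (np.float64(221.6), np.float64(216.2)) s1 (np.float64(200.7), np.float64(211.7)) wrist (np.float64(272.1), np.float64(267.1))
```

View pics/c4.png

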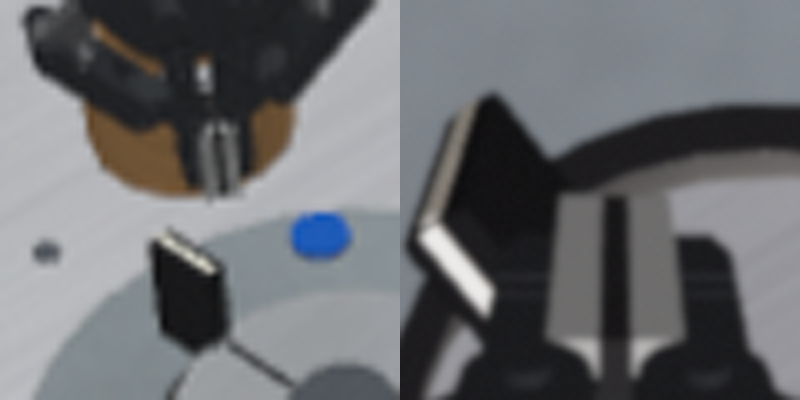

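The scene and wrist views agree that the tips are about 28–30 mm above the reported TCP, so they passed over the tab without touching it. I'll go back over it with extra height, then lower deeper in steps.

```bash
python3 -m creep '[[255,0,0,-10,0],[255,-4,-5,-15,0],[255,-12,-16,-15,-0.05],[255,-20,-28,-15,-0.1],[255,-28,-40,-15,-0.17],[255,-36,-50,-15,-0.25],[255,-36,-50,-10,-0.25],[255,-36,-50,5,-0.25],[255,-36,-50,15,-0.25],[255,-36,-50,23,-0.25],[255,-36,-50,24,-0.25],[255,-36,-50,24,-0.25]]'
python3 - <<'E'
from h import *
a=save("scene","s3")[190:250,170:250,::-1];b=save("wrist","w3")[180:320,180:360,::-1]
cv2.imwrite("pics/c5.png",np.hstack([cv2.resize(a,(400,300),interpolation=2),cv2.resize(b,(386,300),interpolation=2)]))
pr=lambda c,X:(lambda k:(round(c["fx"]*k[0]/k[2]+c["cx"],1),round(c["fy"]*k[1]/k[2]+c["cy"],1)))(np.array(c["R"])@X+np.array(c["t"]))
c=ctrl.calibration("scene");p=np.array(ctrl.get_obs()["tool_pos"]);print(p,pr(c,p),pr(c,p+[0,0,.029]))
E
```

```text
t: 5.35
tool_pos: [0.506, -0.1777, 0.0595]
tool_rot: [-0.329, -3.123, -0.001]
contact_force: [0.3, -0.5, 0.5]
opening: 0.0001
[ 0.50689538 -0.17824007  0.06085061] (np.float64(206.9), np.float64(247.7)) (np.float64(205.7), np.float64(240.1))
```

View pics/c5.png

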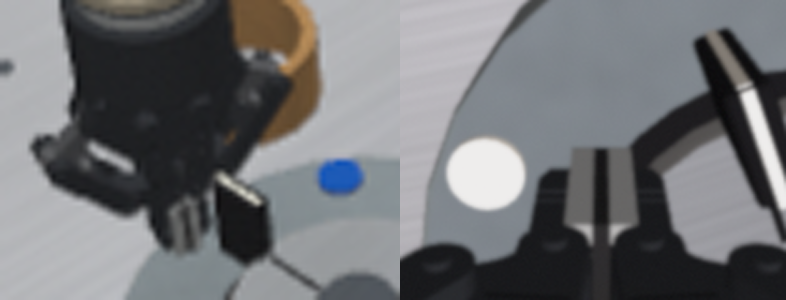

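The tips now show at scene (206,240), which matches reported z + 29 mm, or about 90 mm real. They're level with the tab's face and left of it, so I'll repeat the push.

```bash
python3 -m creep '[[255,0,8.5,3,0],[255,4.4,13.4,3,0],[255,8,18,3,0],[255,11,22.6,3,0],[255,13.8,27.6,3,0],[255,16.2,32.7,3,0.03],[255,18.3,38,3,0.08],[255,20,43.4,3,0.13],[255,21,48,3,0.18],[255,22,53,3,0.23],[255,22.6,57.7,3,0.25],[255,22.6,57.7,3,0.25]]'
sed -i 's/\.086\])/.057])/' arc.py; python3 arc.py -.16 -.20 -.24 -.28 -.32 -.36 -.4 -.45
python3 - <<'E'
from h import *
a=save("scene","s4")[190:270,170:270,::-1];b=save("wrist","w4")[:,:,::-1]
cv2.imwrite("pics/c6.png",np.hstack([cv2.resize(a,(375,300),interpolation=2),cv2.resize(b,(400,300),interpolation=2)]))
E
```

```text
t: 6.45
tool_pos: [0.4967, -0.1165, 0.058]
tool_rot: [0.715, 3.058, -0.0]
contact_force: [1.1, -0.9, -0.0]
opening: -0.0003
now r,a 0.08192980452682933 -0.1317004714010321
-0.16 [-0.2  2.5  1. ]
-0.2 [0.7 5.6 1. ]
-0.24 [1.5 8.7 1. ]
-0.28 [ 2.1 11.9  1. ]
-0.32 [ 2.6 15.1  1. ]
-0.36 [ 3.  18.3  1. ]
-0.4 [ 3.3 21.6  1. ]
-0.45 [ 3.4 25.6  1. ]
```

View pics/c6.png

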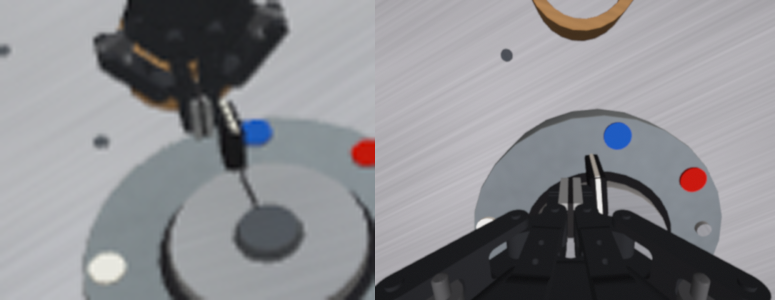

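The tab is now moving ahead of the fingers toward blue, though it isn't there yet. I'll measure its angle from the white line in the scene picture.

```bash
cat > tab.py <<'E'
from h import *
import sys
# fit tab angle: brightest white top line / match by template of projected line against the scene picture
def tab(n):
    g=cv2.cvtColor(cv2.imread(f"pics/{n}.png"),cv2.COLOR_BGR2GRAY).astype(np.float32)
    c=ctrl.calibration("scene");R=np.array(c["R"]);t=np.array(c["t"]);C=np.array([.5779,-.1273])
    def smp(w,off,z,r):
        r=np.linspace(*r,25);d=-np.array([np.cos(w),np.sin(w)]);s=np.array([np.sin(w),-np.cos(w)])
        X=np.c_[C+r[:,None]*d+off*s,np.full(25,z)]@R.T+t
        return cv2.remap(g,(c["fx"]*X[:,0]/X[:,2]+c["cx"]).astype(np.float32),(c["fy"]*X[:,1]/X[:,2]+c["cy"]).astype(np.float32),1).mean()
    W=np.arange(-.9,.4,.01)
    top=[smp(w,0,.105,(.064,.09))-.5*smp(w,.006,.1,(.064,.09))-.5*smp(w,-.006,.1,(.064,.09)) for w in W]
    dsk=[-smp(w,0,.066,(.03,.055)) for w in W]
    i,j=np.argmax(top),np.argmax(dsk)
    return "world angle top %.2f (%.0f) disc line %.2f (%.0f); target -0.586"%(W[i],top[i],W[j],dsk[j]-np.median(dsk))
for n in sys.argv[1:]: print(n,tab(n))
E
python3 tab.py s1 s4
python3 - <<'E'
from h import *
C=np.array([.5779,-.1273])
for u,v,z in[(229.2,217.5,.105),(233.2,224.7,.105),(235.3,236.7,.066),(238.8,245.2,.066)]:
    p=C-ray("scene",u,v,z)[:2];print(np.arctan2(p[1],p[0]),np.hypot(*p))
E
```

```text
s1 world angle top 0.15 (92) disc line 0.15 (61); target -0.586
s4 world angle top -0.38 (113) disc line -0.40 (68); target -0.586
-0.3748112569192607 0.08684661901818241
-0.4113855637815494 0.059309712011053076
-0.43652580382389283 0.05313516693447187
-0.5089921098403531 0.02280756650569167
```

```bash
python3 -m creep '[[255,0,3,0,0.02],[255,0.8,6,0,0.04],[255,1.5,9,0,0.06],[255,2.1,12,0,0.08],[255,2.6,14,0,0.1],[255,2.6,15,0,0.1],[255,2.6,15,0,0.1],[255,2.6,15,0,0.1]]'
python3 - <<'E'
from h import *
save("scene","s5")
E
python3 tab.py s5; python3 arc.py -.34
```

```text
t: 7.22
tool_pos: [0.5006, -0.1025, 0.0573]
tool_rot: [-0.867, -3.019, -0.0]
contact_force: [-1.3, -0.4, 0.7]
opening: 0.0005
s5 world angle top -0.56 (116) disc line -0.58 (68); target -0.586
now r,a 0.08113563956804595 -0.3103456245921056
-0.34 [0.4 2.4 0.3]
```

The tab is at about -0.57 against a target of -0.586, roughly 2 mm off at the mark. I'll back the fingers off sideways, lift, and check it unobstructed from above.

```bash
python3 -m creep '[[255,0,-6,0,0],[255,0,-14,0,0],[255,0,-20,0,0],[255,0,-20,-20,0],[255,0,-20,-50,0],[255,0,-20,-80,0],[255,0,-20,-110,0],[255,0,-20,-115,0],[255,0,-20,-115,0]]'
python3 - <<'E'
from h import *
save("scene","s6")
o=ctrl.get_obs();p=np.array(o["tool_pos"]);R=Rn.from_rotvec(o["tool_rot"]).as_matrix()
print(p,"to above start",(R.T@(np.array([.5111,.2053,.125])-p)*1000).round(1))
E
python3 tab.py s6
```

```text
t: 8.02
tool_pos: [0.4918, -0.1207, 0.1757]
tool_rot: [0.867, 3.013, -0.001]
contact_force: [-0.2, 0.2, 0.5]
opening: -0.0001
[ 0.49046727 -0.12011314  0.17315613] to above start [155.6 286.6  48. ]
s6 world angle top -0.57 (98) disc line -0.58 (67); target -0.586
```

```bash
python3 -m creep '[[255,16,29,0,0],[255,32,58,0,0],[255,48,87,0,0],[255,64,116,0,0],[255,80,145,0,0],[255,96,174,0,0],[255,112,203,0,0],[255,128,232,0,0],[255,144,262,0,0],[255,156,286,0,0],[255,156,286,15,0],[255,156,286,15,0]]'
python3 - <<'E'
from h import *
im=save("scene","s7"); hsv=cv2.cvtColor(im,cv2.COLOR_RGB2HSV)
s0=cv2.cvtColor(cv2.imread("pics/scene0.png"),cv2.COLOR_BGR2HSV)
m=np.zeros(s0.shape[:2],bool);m[160:195,300:335]=1
m&=(s0[...,1]>130)&(s0[...,0]>40)&(s0[...,0]<90);v,u=np.nonzero(m);print(len(u),u.mean(),v.mean(),ray("scene",u.mean(),v.mean(),.08))
o=ctrl.get_obs();p=np.array(o["tool_pos"]);R=Rn.from_rotvec(o["tool_rot"]).as_matrix()
print(p,"remaining",(R.T@(np.array([.5111,.2053,.063])-p)*1000).round(1))
c=ctrl.calibration("scene")
for X in(p+[0,0,.029],np.array([.5111,.2053,.082])):
    k=np.array(c["R"])@X+np.array(c["t"]);print(c["fx"]*k[0]/k[2]+c["cx"],c["fy"]*k[1]/k[2]+c["cy"])
a=im[110:230,250:410,::-1];b=save("wrist","w7")[:,:,::-1]
cv2.imwrite("pics/c7.png",np.hstack([cv2.resize(a,(400,300),interpolation=2),cv2.resize(b,(400,300))]))
E
```

```text
t: 9.07
tool_pos: [0.5068, 0.2061, 0.1521]
tool_rot: [-0.862, -3.013, 0.007]
contact_force: [-1.6, -0.6, -1.3]
opening: 0.0003
82 316.9146341463415 176.6341463414634 [0.5172884  0.20242126 0.08      ]
[0.5071999  0.2052848  0.15310649] remaining [-3.8  2.6 90.1]
317.0338095927836 146.05237509524903
316.1177404163808 174.5880991517252
```

View pics/c7.png

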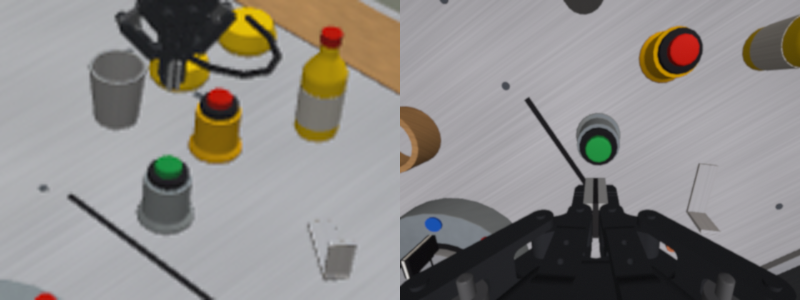

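The scene shows the tips above the green cap (scene crop (168,168)), with the red stop and the cup well clear of them. I'll lower with a small lateral correction, stopping just short of the cap.

```bash
python3 -m creep '[[255,-2,1,20,0],[255,-4,2,45,0],[255,-4,2,68,0],[255,-4,2,82,0],[255,-4,2,88,0],[255,-4,2,91,0],[255,-4,2,91,0],[255,-4,2,91,0],[255,-4,2,91,0]]'
python3 - <<'E'
from h import *
im=save("scene","s8")
o=ctrl.get_obs();print(o["tool_pos"],o["contact_force"])
E
python3 tab.py s8
```

```text
t: 9.92
tool_pos: [0.5155, 0.2053, 0.068]
tool_rot: [0.868, 3.017, 0.002]
contact_force: [0.6, 0.0, -0.1]
opening: 0.0001
[0.51538344 0.20539326 0.06794447] [-0.26209253 -0.69044877  0.17509172]
s8 world angle top -0.57 (96) disc line -0.58 (65); target -0.586
```

```bash
python3 -m creep '[[255,1.5,-1,5,0],[255,3,-1.5,10,0],[255,3,-1.5,13,0],[255,3,-1.5,16,0],[255,3,-1.5,17,0],[255,3,-1.5,17,0],[255,3,-1.5,17,0]]'
```

```text
t: 10.55
tool_pos: [0.511, 0.2056, 0.0493]
tool_rot: [-0.868, -3.019, 0.0]
contact_force: [-0.1, -0.3, 0.5]
opening: -0.0
```

```bash
python3 -m creep '[[255,0,0,1,0],[255,0,0,2,0],[255,0,0,3,0],[255,0,0,3,0],[255,0,0,3,0]]'; python3 -m creep '[[255,0,0,1,0],[255,0,0,2,0],[255,0,0,3,0],[255,0,0,3,0],[255,0,0,3,0]]'
```

```text
t: 10.97
tool_pos: [0.511, 0.2055, 0.0463]
tool_rot: [-0.868, -3.019, 0.0]
contact_force: [-0.5, -0.1, -0.3]
opening: -0.0001
t: 11.38
tool_pos: [0.5111, 0.2056, 0.0436]
tool_rot: [0.868, 3.019, 0.0]
contact_force: [-0.2, 0.2, 1.6]
opening: -0.0001
```

```bash
python3 -m creep '[[255,0,0,1,0],[255,0,0,2,0],[255,0,0,2,0],[255,0,0,2,0]]'; python3 -m creep '[[255,0,0,1,0],[255,0,0,2,0],[255,0,0,2,0],[255,0,0,2,0]]'
```

```text
t: 11.72
tool_pos: [0.5111, 0.2056, 0.0416]
tool_rot: [0.868, 3.019, 0.0]
contact_force: [-0.4, -0.9, 1.5]
opening: 0.0002
t: 12.05
tool_pos: [0.5111, 0.2056, 0.0396]
tool_rot: [0.868, 3.019, 0.0]
contact_force: [-1.6, -0.7, 4.0]
opening: 0.0002
```

```bash
python3 -m creep '[[255,0,0,1,0],[255,0,0,2,0],[255,0,0,2,0],[255,0,0,2,0]]'; python3 -m creep '[[255,0,0,1,0],[255,0,0,1.5,0],[255,0,0,1.5,0],[255,0,0,1.5,0]]'
```

```text
t: 12.38
tool_pos: [0.5112, 0.2056, 0.0381]
tool_rot: [0.868, 3.019, 0.0]
contact_force: [-3.2, -0.8, 7.4]
opening: -0.0003
t: 12.72
tool_pos: [0.5112, 0.2056, 0.0379]
tool_rot: [-0.868, -3.019, 0.001]
contact_force: [-7.0, -1.7, 13.9]
opening: 0.0004
```

The reported z has stopped at 0.038 while the force climbed to 14 N, so the button is at its end stop. I'll lift clear and check.

```bash
python3 -m creep '[[255,0,0,-3,0],[255,0,0,-10,0],[255,0,0,-30,0],[255,0,0,-60,0],[255,0,0,-90,0],[255,0,0,-115,0],[255,0,0,-115,0],[255,0,0,-115,0],[255,0,0,-115,0],[255,0,0,-115,0]]'
python3 - <<'E'
from h import *
a=save("scene","s9")[:,:,::-1]; cv2.imwrite("pics/c9.png",a)
s0=cv2.imread("pics/scene0.png")
for n,i in(("before",s0),("after",a)):
    h=cv2.cvtColor(np.ascontiguousarray(i),cv2.COLOR_BGR2HSV);m=(h[...,1]>130)&(h[...,0]>40)&(h[...,0]<90);m[:160]=0;m[195:]=0;m[:,:300]=0;m[:,335:]=0
    v,u=np.nonzero(m);print(n,len(u),u.mean(),v.mean())
E
python3 tab.py s9
```

```text
t: 13.55
tool_pos: [0.5097, 0.2052, 0.1486]
tool_rot: [-0.867, -3.016, 0.003]
contact_force: [-0.7, 0.6, -0.5]
opening: 0.0003
before 82 316.9146341463415 176.6341463414634
after 82 316.9146341463415 176.6341463414634
s9 world angle top -0.57 (95) disc line -0.58 (64); target -0.586
```

View pics/c9.png

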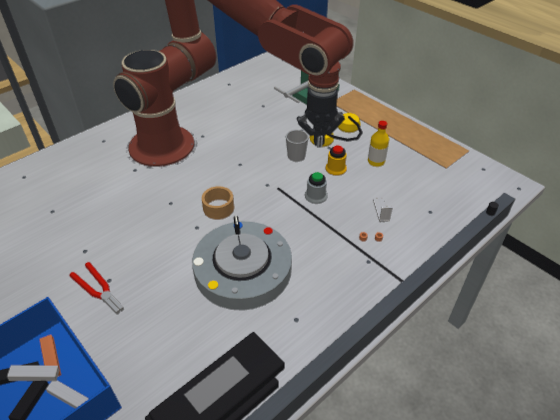

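The tab stands in front of the blue mark at (237,226), the green button is back up at (317,177), and the loose things are where they began. The gripper is clear of everything, so I'm handing in.

```bash
python3 -c "
from station import ctrl
print(ctrl.finish_job())"
```

```text
the job is handed in; nothing more can be done
None
```

I pushed the selector's tab round to blue with shut fingertips, pressed the green start button to its end stop, lifted clear and handed the job in at about 13.6 s. `finish_job` gives no verdict, so the result rests on my own checks.

**Last checks:**
- **Selector:** the tab measured -0.57 to -0.58 rad in the world frame against -0.586 for blue. That is about 2 mm at the mark, with 12 mm allowed, and it did not change after the press.
- **Start button:** contact force rose to 14 N with about 6 mm of travel, then the height stopped changing. After the lift, the green cap's pixels matched the first picture exactly, so it is back up.
- **Other objects:** the stop button was never approached. The loose things looked unmoved in the final scene picture; I judged that by eye and did not measure each one.

**What disagreed:** the shut fingertips really end about 29 mm above the reported TCP by the pictures, and about 37 mm by the height where the button was felt. Because of this, the first push passed over the tab without touching it. I saw that in the pictures, lowered the fingers further and repeated the push.

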